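# Load the bench block onto the braked trolley

## Robot

A 7-joint arm with a two-finger parallel gripper is mounted at the origin on the work surface. World frame = base frame: x ahead of the robot, y to its left, z up, the work surface at z = 0. Lengths are in m, angles in rad, forces in N, time in s.
With the tool pointing down it reaches from about 0.35 to 0.9 m from the base axis. Payload 8.1 kg.
Tool frame: the origin (TCP) lies midway between the tips of the shut fingers; the grasp point (between the pads) lies r.tcp_to_grasp behind it (r.tcp_to_grasp is the distance from the TCP to the grasp point, in m); z points along the fingers, y is the line along which they close (so a half turn about z gives the same grasp; the last joint's range is limited). The gripper opens to 92 mm and grips with 3 to 60 N. Pads are 19 mm wide; open, the fingers measure 130 mm over their backs; the gripper's body (75 mm by 190 mm) begins 47 mm behind the grasp point.
Start: joints at [1.062, 0.434, 0.025, 1.573, -0.012, 1.134, -0.075], TCP at [0.247, -0.574, 0.227] pointing down, gripper open.
Joint ranges: [-2.62, 2.62], [-0.44, 2.09], [-1.27, 1.32], [0.08, 2.57], [-1.32, 4.46], [0.12, 2], [-2.74, 2.74]. Speed limits (rad/s): [2.22, 2.22, 3.01, 3.01, 3.14, 3.14, 3.14].

## Interface

Orientations are given as a 3x3 rotation matrix whose columns are the frame's x, y, z axes.
In Python, from workcell import status, read_camera, workorder, r gives the robot as it stands.
- The arm moves only by the tool carry_out, never from a script. Its argument "moves" is a list of rows, each a list of 2 entries, a list of its own where there are three numbers: the shift along the tool's x, y, z in units of 30 mm (1.0 is 30 mm), then the turn, a rotation vector about the tool's x, y, z in units of 6 degrees (1.0 is 6 degrees). In form: [[[tx, ty, tz], [ax, ay, az]], ...]. A call has 1 to 10 rows; each row shifts and turns the commanded pose from where the row before left it, along the tool's axes as they then stand; what a row does not reach is not made up. A row lasts 1/12 s, in which the tool goes at most 41.7 mm and 7.16 degrees, less where a joint would pass 70% of its speed; a pose out of reach is approached as far as the arm can. A call is refused whole if a number of a shift passes 1 or a number of a turn 1, either way. A call with a gripper value outside its range is refused whole. "hand" is the opening, from 0 (shut) to 1 (fully open), set as the call begins (left out, the last holds). The fingers move at their own pace and stop on an object; "grip_force" is the grip in N (left out, the last holds). Time passes only in rows, so rows that do not move let the fingers close. It gives the time, the measured TCP pose, the force, the opening and the grip force at its end, in the units of the state.
- status.sense(): the state, without advancing time (a new reading comes with each control period).
- read_camera(name): name is "scene" or "side" or "wrist"; returns a dict with "image" (384x512x3 uint8, red, green, blue), "depth" (384x512 float32, m along the optical axis (not along the pixel's ray), 0 where there is no reading), "vfov" (degrees; the focal length in pixels is half the picture's height over the tangent of half this angle, whatever the lens; pixels are square), "cx", "cy" (the principal point, pixels), "pose" (4x4, takes a point from camera to world coordinates). Camera axes: x right, y down, z forward; pixel columns grow to the right and rows downward; lengths in m; the calibration is good to about 2 mm. The wrist camera is an equidistant fisheye: a pixel r from the principal point sees the ray r / f radians off the axis. A picture is of the moment at which its call begins.
- workorder.close_job(): hands the job in; it is judged then, once.
The state is a dict: "time_s": time; "qpos": joint angles; "joint_vel": joint speeds; "joint_torque": joint torques, N m; "position": TCP position; "orientation": TCP orientation; "wrist_force": force on the tool from outside, world axes, zero at the start; "torque": the same for the moment, N m; "gripper_width": opening from 0.0 (shut) to 1.0 (fully open); "finger_force": force on a finger pad.
Only numpy, scipy, OpenCV 4.12 (cv2) and the standard library are available. Lean on these libraries where they do the work, as an engineer would, in place of code of your own. Each camera call takes 0.05 s, during which the arm holds its last target. There are 200 camera calls.

## Task

Press the trolley's brake pedal down until its rubber foot grips the bench firmly, without forcing it, and let go. Then slide the steel bench block off the hammering stand onto the trolley until it sits square against the end bar, pushing gently, and finally flick the brake pedal fully up again so that the loaded trolley is free to roll. The trolley must stay where it stands beside the hammering stand, and the hammer, pan and bowl are to be left alone.

Things in the scene. Friction and masses are not known exactly. Their poses are not given: they have to be found in the camera images.
- stand: Fixed wooden hammering stand, 150 x 150 mm, flat top 77 mm above the bench. Origin at the centre of its underside, on the bench. Its x axis is the way the block is slid: it points to the trolley, which stands 3 mm beyond the stand's +x face, in line with it.
- trolley: Low four-wheel trolley, plywood deck 190 mm (x) by 160 mm (y), deck top 75 mm above the bench (2 mm below the stand's). Origin on the bench under the deck's middle; x as the stand's x, away from the stand. It rolls along x only and very easily (about 1 N): with the brake off, a block dragged onto it carries it away. Lips 6 mm high edge the two sides, 140 mm clear between them.
- end_bar (a point): On the trolley: middle of the lower edge of the end bar's face that looks to the stand, at x = +65 mm, z = 75 mm of the trolley. The steel end bar stands across the deck, 12 mm thick, 140 mm long, 20 mm high.
- block: Square steel bench block, 92 x 92 x 14 mm, about 0.9 kg, lying flat on the stand, too wide to be gripped. Origin at the centre of its underside; x and y square to its sides; at the start x points along the stand's x within 0.12 rad. Seated home against the end bar, its origin is at x = +19 mm in the trolley's frame.
- pedal: Brake pedal, a hinged steel lever 32 mm wide over its two 13 mm deep side flanges, sticking out along +x at the trolley's far end, on its centre line, 106 mm from hinge to tip, the last 90 mm outside the deck. Origin on the hinge line (along y), at x = +80 mm, z = 45 mm of the trolley. Its axes are parallel to the trolley's when fully up and turn with it: 0 = up stop.
- tread (a point): Middle of the top of the pedal's rubber tread, 34 x 32 mm, 86 mm from the hinge and 6 mm above the lever's centre line: the place to press. About 78 mm above the bench with the pedal up (lever rising outwards at 0.32 rad), 33 to 55 mm with the brake set. The pivot is stiff: the pedal stays where it is left and takes about 7 N at the tread to move either way.
- hammer: Hammer, about 240 mm long, lying on the bench beyond the stand: leave alone.
- pan: Round terracotta annealing pan of pumice lumps, 120 mm across, 30 mm high, on the bench beyond the trolley: leave alone.
- bowl: White bowl, 120 mm across, 35 mm high, on the bench on the robot's side of the stand: leave alone.
- table: White bench top at z = 0. The pedal's foot, a rubber plug 22 mm thick under the lever 34 mm out from the hinge, grips on it after 0.27 to 0.53 rad of pedal travel, just where is not known beforehand (worn foot). From there the force at the tread climbs by some 3 to 8 N per mm: 16 to 20 N sets the brake well, under 14 N may let it slip, over 24 N forces it.
Not all that is in view belongs to the job. There is more than one size of the block; the one meant has the size given above.

How it is judged:
On the way, in this order (a step that is already met when the one before it is completed fails the run):
1. the brake is set: let go of, the foot presses on the bench with over 12 N; the block is not yet on the trolley (contact force between pedal and table above 12 N and contact force between the fingers and pedal below 0.5 N and x of block in the frame of trolley below -0.1 m), for 0.3 s.
2. with the brake on, the block lies on the deck within 2.5 mm of the end bar, square within 0.05 rad (contact force between pedal and table above 5 N and x of block in the frame of trolley above 0.0165 m and angle between the x axis of block and the x axis of trolley, either way round below 0.05 rad and height (world z) of block between 0.0735 and 0.0765 m), for 0.2 s.
3. the pedal is flicked up (contact force between pedal and table below 0.2 N and angle between the x axis of pedal and the x axis of trolley, either way round below 0.1 rad), for 0.1 s.
At the end, for the whole second after the job is handed in: The block lies flat on the trolley's deck, within 2.5 mm of the end bar, square to it within 0.05 rad and within 30 mm of the deck's middle line; the pedal is up (within 0.10 rad of its up stop) with the foot off the bench; the trolley is at rest within 15 mm of where it started (all of step 3 and x of block in the frame of trolley between 0.0165 and 0.023 m and y of block in the frame of trolley between -0.03 and 0.03 m and angle between the x axis of block and the x axis of trolley, either way round below 0.05 rad and height (world z) of block between 0.0735 and 0.0765 m and distance of trolley from where it was at the start of the episode below 0.015 m and linear speed of each of trolley, block below 0.01 m/s); the robot touches nothing.
It fails at once if the brake is forced: over 45 N of the foot on the bench (over 24 N at the tread) (contact force between pedal and table above 45 N).
It fails at once if the block is shoved with over 22 N (contact force between the fingers and block above 22 N).
It fails at once if the trolley rolls more than 15 mm from where it stood (distance of trolley from where it was at the start of the episode above 0.015 m).
It fails at once if hammer, pan or bowl is moved by more than 15 mm (distance of any of hammer, pan, bowl from where it was at the start of the episode above 0.015 m).
It also fails if it takes over 67 s, if anything falls off the work surface, if the arm or the gripper's body presses on something with over 40 N, if the wrist force passes 120 N, or if a joint passes its speed limit or range.

## Working session

There is one attempt and no reset: what is moved stays moved. The work goes in short steps, Python scripts to look and compute and a tool call to move; the robot and the scene stay as the last step left them, time stands still between calls to the robot, and variables do not carry over. Pictures are saved under pics/ and viewed, at most 10 in all, crops included, and the job is handed in when it is done.

Besides the shell and the picture viewer there is one more tool, called after ">>>" as a command line: name --argument value ..., lists and objects as JSON in quotes. carry_out: Moves the arm, as the interface text tells. Its arguments: {"type":"object","properties":{"moves":{"type":"array","items":{"type":"array"}},"hand":{"type":"number"},"grip_force":{"type":"number"}},"required":["moves"]}

```bash
mkdir -p pics; ls
cat > h.py <<'E'
import numpy as np, cv2
from workcell import status, read_camera, workorder, r
def pts(c):
    h,w=c['depth'].shape; f=h/2/np.tan(np.radians(c['vfov']/2))
    u,v=np.meshgrid(np.arange(w),np.arange(h)); d=c['depth']
    P=np.stack([(u-c['cx'])/f*d,(v-c['cy'])/f*d,d],-1)
    W=P@c['pose'][:3,:3].T+c['pose'][:3,3]; W[d==0]=np.nan
    return W
E
python3 - <<'E'
from h import *
s=status.sense(); print(s['time_s'],s['position'],np.round(s['orientation'],3).tolist(),s['wrist_force'],r.tcp_to_grasp)
for n in('scene','side'):
    c=read_camera(n); np.savez('%s0.npz'%n,**c); cv2.imwrite('pics/%s0.png'%n,c['image'][:,:,::-1]); print(n,c['vfov'],c['cx'],c['cy'],np.round(c['pose'],3).tolist())
E
```

```text
pics
0.0 [ 0.24642895 -0.57378271  0.22590183] [[0.919, 0.395, -0.001], [0.395, -0.919, 0.001], [-0.0, -0.002, -1.0]] [-0.5734417  -0.6172987  -0.36041719] 0.0188
scene 56.15984326254242 259.2116894733121 191.7071856825868 [[-0.651, 0.654, -0.386, 0.898], [0.759, 0.562, -0.33, 0.227], [0.001, -0.507, -0.862, 0.882], [0.0, 0.0, 0.0, 1.0]]
side 54.81595063994216 257.0973754923227 192.60752752263048 [[-0.933, -0.279, 0.228, 0.301], [-0.36, 0.688, -0.631, 0.551], [0.019, -0.67, -0.742, 0.889], [0.0, 0.0, 0.0, 1.0]]
```

```bash
python3 -c "
import cv2,numpy as np
a=cv2.imread('pics/scene0.png');b=cv2.imread('pics/side0.png')
cv2.imwrite('pics/a.png',cv2.resize(a,(800,600)));cv2.imwrite('pics/b.png',cv2.resize(b,(800,600)))"
```

```text
(no output)
```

View pics/a.png

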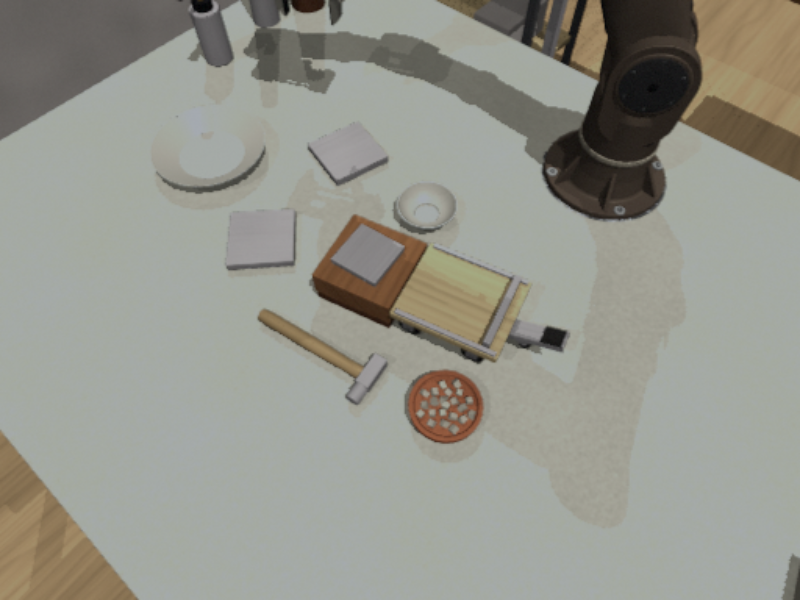

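View pics/b.png

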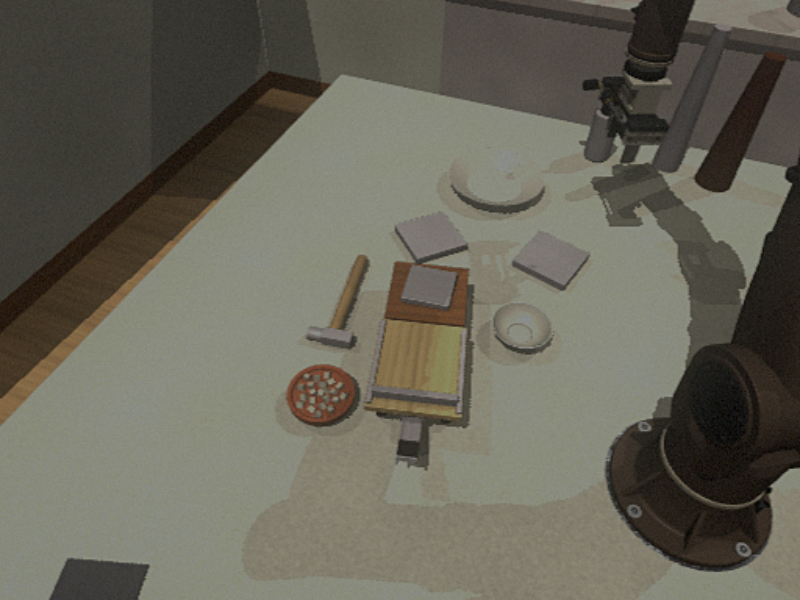

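The scene picture (800x600) shows three grey plates. One is on the stand at (368,253), and two lie on the bench at (347,152) and (260,238). The one on the stand fits "lying flat on the stand", and I'll check its size next. The trolley is at (462,300), the pedal tread at (553,337), the bowl at (426,207), the pan at (445,405) and the hammer at (330,355).

```bash
python3 - <<'E'
from h import *
for n in('scene','side'):
    c=dict(np.load(n+'0.npz')); W=pts(c); im=c['image']; hsv=cv2.cvtColor(im,cv2.COLOR_RGB2HSV)
    H,S,V=[hsv[...,i].astype(int) for i in range(3)]
    z=W[...,2]
    s=512/800
    boxes={'scene':{'blk':(368,253),'b1':(347,152),'b2':(260,238),'tread':(553,337),'deck':(450,300)},'side':{'blk':(431,286),'b1':(551,258),'b2':(431,236),'tread':(409,444),'deck':(420,360)}}[n]
    for k,(u,v) in boxes.items():
        u,v=int(u*s),int(v*s); print(n,k,np.round(W[v,u],4),hsv[v,u])
    def rect(m,name):
        m=cv2.morphologyEx(m.astype(np.uint8),cv2.MORPH_OPEN,np.ones((3,3)))
        nn,l,st,_=cv2.connectedComponentsWithStats(m)
        for i in range(1,nn):
            if st[i,4]<80: continue
            p=W[l==i]; p=p[~np.isnan(p[:,0])]
            q=cv2.minAreaRect((p[:,:2]*1000).astype(np.float32))
            print(n,name,st[i].tolist(),np.round(q[0],1),np.round(q[1],1),round(q[2],2),'z',np.round(np.median(p[:,2]),4))
    roi=np.zeros(z.shape,bool); roi[110:260,100:380]=1
    grey=(S<60)
    rect(roi&(abs(z-.091)<.006)&grey,'grey91')
    rect(roi&(z>.068)&(z<.086)&(S>60),'wood top')
    rect(roi&(z>.005)&(z<.03)&grey,'low grey')
E
python3 - <<'E'
import cv2,sys
sys.path.insert(0,'.')
a=cv2.imread('pics/scene0.png')[60:250,130:380]
cv2.imwrite('pics/c.png',cv2.resize(a,(750,570),interpolation=cv2.INTER_CUBIC))
E
```

```text
scene blk [ 0.515  -0.1857  0.0937] [170   6 133]
scene b1 [ 0.3169 -0.4316  0.0189] [  0   3 160]
scene b2 [ 0.5886 -0.4021  0.0196] [170   5 157]
scene tread [0.4367 0.1413 0.0781] [30 26 29]
scene deck [ 0.4892 -0.0238  0.0762] [ 20  83 163]
scene grey91 [213, 144, 46, 38, 997] [ 513.7 -186.3] [93.4 94.5] 7.32 z 0.0926
scene wood top [200, 138, 126, 82, 3815] [ 495.7 -102.8] [149.8 309.8] 13.92 z 0.0774
scene wood top [314, 182, 24, 43, 315] [449.9  69.4] [139.4  18. ] 14.15 z 0.0769
scene low grey [107, 110, 25, 8, 120] [ 579. -626.] [41.7 89.7] 22.95 z 0.0199
scene low grey [211, 110, 18, 8, 101] [ 371.2 -392.3] [24.7 55.7] 42.2 z 0.018
scene low grey [257, 119, 34, 26, 645] [ 321.6 -208.8] [ 94.2 101.5] 38.41 z 0.016
scene low grey [145, 133, 45, 39, 1573] [ 583.5 -403.9] [129.7 126.9] 44.94 z 0.0205
scene low grey [222, 227, 26, 32, 343] [667.3 -53.6] [86.5 27.3] 8.4 z 0.0264
side blk [ 0.5106 -0.1834  0.0911] [ 14  27 105]
side b1 [ 0.3132 -0.4268  0.0214] [  8  16 130]
side b2 [ 0.5805 -0.3952  0.0207] [ 15  26 120]
side tread [0.4351 0.1333 0.0735] [14 58 48]
side deck [ 0.4741 -0.0236  0.0759] [ 19 110 141]
side grey91 [257, 170, 35, 27, 692] [ 513.  -187.2] [92.  93.2] 7.25 z 0.0909
side grey91 [259, 249, 34, 9, 173] [429.1  46.8] [85.  14.1] 14.15 z 0.0938
side wood top [240, 167, 60, 85, 3229] [ 495.2 -109.9] [149.3 299.9] 14.15 z 0.0755
side wood top [237, 254, 31, 6, 133] [483.4  70.5] [76.9 16.2] 22.33 z 0.0749
side low grey [290, 110, 13, 16, 119] [ 569.9 -613.1] [ 45.5 123. ] 25.89 z 0.0161
side low grey [328, 110, 17, 20, 198] [ 419.5 -658.5] [ 54.7 149.8] 7.75 z 0.0174
side low grey [253, 136, 46, 32, 948] [ 581.7 -405.5] [129.1 132.1] 43.58 z 0.0192
side low grey [329, 148, 48, 37, 1033] [ 310.8 -436.6] [130.4 126.3] 73.86 z 0.0188
side low grey [317, 196, 35, 26, 601] [ 327.8 -214.3] [103.  93.] 16.49 z 0.0154
side low grey [197, 209, 29, 13, 263] [663.7 -55.5] [85.5 29.3] 6.88 z 0.0241
```

View pics/c.png

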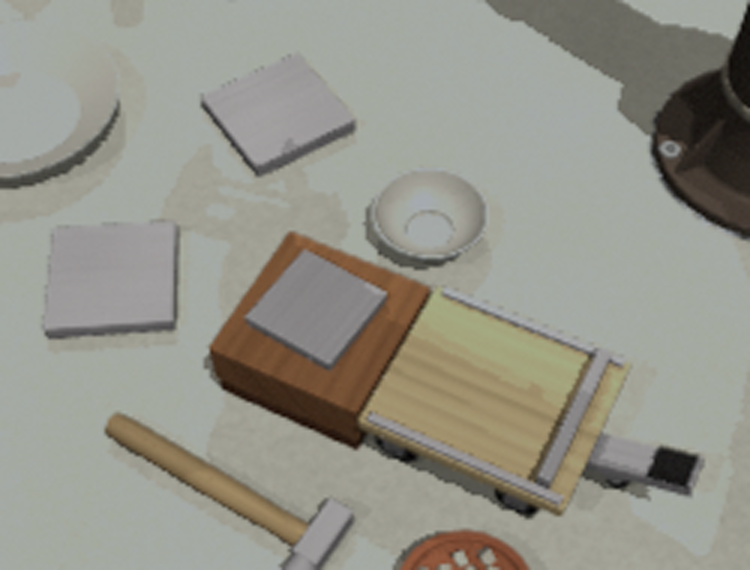

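The block on the stand measures 92–93 mm, so it is the one meant. In the crop it is at (315,305); the two bench plates at (278,112) and (112,275) are about 130 mm. The pedal tread is at (673,466). I'm moving above the tread now with the fingers shut.

>>> carry_out --moves '[[[0.75, -0.97, 0.15], [0, 0, 0]], [[0.75, -0.97, 0.15], [0, 0, 0]], [[0.75, -0.97, 0.15], [0, 0, 0]], [[0.75, -0.97, 0.15], [0, 0, 0]], [[0.75, -0.97, 0.15], [0, 0, 0]], [[0.75, -0.97, 0.15], [0, 0, 0]], [[0.75, -0.97, 0.15], [0, 0, 0]], [[0.75, -0.97, 0.15], [0, 0, 0]], [[0.75, -0.97, 0.15], [0, 0, 0]], [[0.75, -0.97, 0.15], [0, 0, 0]]]' --hand 0

```text
time_s: 0.93
position: [0.3384, -0.2163, 0.1815]
orientation: [[0.919, 0.394, -0.0], [0.394, -0.919, -0.0], [-0.0, 0.0, -1.0]]
wrist_force: [0.3, -0.1, 0.1]
gripper_width: 0.324
finger_force: 0.0
```

>>> carry_out --moves '[[[0.75, -0.97, 0.15], [0, 0, 0]], [[0.75, -0.97, 0.15], [0, 0, 0]], [[0.75, -0.97, 0.15], [0, 0, 0]], [[0.75, -0.97, 0.15], [0, 0, 0]], [[0.75, -0.97, 0.15], [0, 0, 0]], [[0.75, -0.97, 0.15], [0, 0, 0]], [[0.75, -0.97, 0.15], [0, 0, 0]], [[0.75, -0.97, 0.15], [0, 0, 0]], [[0.75, -0.97, 0.15], [0, 0, 0]], [[0.75, -0.97, 0.15], [0, 0, 0]]]'

```text
time_s: 1.77
position: [0.4304, 0.1398, 0.1364]
orientation: [[0.919, 0.394, -0.0], [0.394, -0.919, -0.0], [-0.0, 0.0, -1.0]]
wrist_force: [1.1, -1.1, 0.8]
gripper_width: 0.004
finger_force: 0.0
```

>>> carry_out --moves '[[[0, 0, 0], [0, 0, -1]], [[0, 0, 0], [0, 0, -1]], [[0, 0, 0], [0, 0, -1]], [[0, 0, 0], [0, 0, -1]], [[0, 0, 0], [0, 0, -1]], [[0, 0, 0], [0, 0, -1]], [[0, 0, 0], [0, 0, -1]], [[0, 0, 0], [0, 0, -1]], [[0, 0, 0], [0, 0, -1]], [[0, 0, 0], [0, 0, -1]]]'

```text
time_s: 2.6
position: [0.4303, 0.1379, 0.1365]
orientation: [[0.113, 0.994, -0.001], [0.994, -0.113, -0.0], [-0.0, -0.0, -1.0]]
wrist_force: [0.1, -0.9, 0.1]
gripper_width: 0.002
finger_force: 0.0
```

>>> carry_out --moves '[[[0, 0, 0], [0, 0, -1]], [[0, 0, 0], [0, 0, -1]], [[0, 0, 0], [0, 0, -1]], [[0, 0, 0], [0, 0, -0.4]], [[0, 0, 0], [0, 0, 0]]]'

```text
time_s: 3.02
position: [0.4303, 0.1378, 0.1364]
orientation: [[-0.238, 0.971, -0.001], [0.971, 0.238, -0.0], [0.0, -0.001, -1.0]]
wrist_force: [0.5, -0.1, -0.0]
gripper_width: 0.002
finger_force: 0.0
```

```bash
cat >> h.py <<'E'
th=np.radians(104.05); U=np.array([np.cos(th),np.sin(th),0]); V=np.array([-U[1],U[0],0])
O=np.array([.4723,-.0136,0])
def show():
    s=status.sense(); R=np.array(s['orientation']); p=np.array(s['position']); d=p-O
    print('t',round(s['time_s'],2),'p',np.round(p,4),'trolley xyz mm',np.round([d@U*1e3,d@V*1e3,p[2]*1e3],1),'yaw',np.round(np.degrees(np.arctan2(R[1,0],R[0,0])),2),'zax',np.round(R[:,2],3),'F',np.round(s['wrist_force'],2),'q7',round(s['qpos'][6],2),'w',round(s['gripper_width'],3))
    return s
E
python3 - <<'E'
from h import *
show()
for n in('scene','side'):
    c=dict(np.load(n+'0.npz')); W=pts(c); v=c['image'].max(2)
    d=W-O; x=d@U;y=d@V;z=W[...,2]
    for nm,m in(('tread',(v<60)&(x>.13)&(x<.19)&(abs(y)<.04)&(z>.065)),('lever',(x>.1)&(x<.19)&(abs(y)<.04)&(z>.05)),('bar',(z>.089)&(z<.101)&(x>.05)&(x<.09)&(abs(y)<.09))):
        print(n,nm,m.sum(),'x',np.round(np.percentile(x[m],[2,50,98])*1e3,1),'y',np.round(np.percentile(y[m],[2,50,98])*1e3,1),'z',np.round(np.median(z[m])*1e3,1))
E
```

```text
t 3.02 p [0.4303 0.1378 0.1364] trolley xyz mm [157.1   4.  136.4] yaw 103.75 zax [-0.001 -0.    -1.   ] F [ 0.54 -0.07 -0.02] q7 -0.53 w 0.002
scene tread 138 x [145.5 160.5 175.2] y [-15.9  -2.6  12.1] z 76.7
scene lever 455 x [101.9 144.4 181.3] y [-16.5  -3.7  15.3] z 67.0
scene bar 248 x [65.4 71.4 77.1] y [-69.4  -5.9  66.1] z 96.8
side tread 131 x [144.2 159.4 174.5] y [-14.    1.5  17. ] z 75.4
side lever 341 x [101.4 146.9 180.7] y [-13.9   1.5  16.7] z 70.6
side bar 282 x [63.1 71.  76.1] y [-65.6   1.1  67.8] z 94.4
```

>>> carry_out --moves '[[[0.17, 0.13, 0.8], [0, 0, 0]], [[0, 0, 0.8], [0, 0, 0]], [[0, 0, 0.2], [0, 0, 0]], [[0, 0, 0.1], [0, 0, 0]], [[0, 0, 0.1], [0, 0, 0]], [[0, 0, 0.1], [0, 0, 0]], [[0, 0, 0], [0, 0, 0]], [[0, 0, 0], [0, 0, 0]]]'

```text
time_s: 3.68
position: [0.4336, 0.1441, 0.0744]
orientation: [[-0.236, 0.972, 0.001], [0.972, 0.236, 0.0], [-0.0, 0.001, -1.0]]
wrist_force: [-0.3, -0.4, 1.7]
gripper_width: 0.003
finger_force: 0.2
```

```bash
python3 -c "
from h import *
show()"
```

```text
t 3.68 p [0.4336 0.1441 0.0744] trolley xyz mm [162.4  -0.7  74.4] yaw 103.63 zax [ 0.001  0.    -1.   ] F [-0.34 -0.44  1.66] q7 -0.64 w 0.003
```

>>> carry_out --moves '[[[0, 0, 0.1], [0, 0, 0]], [[0, 0, 0.1], [0, 0, 0]], [[0, 0, 0.1], [0, 0, 0]], [[0, 0, 0.1], [0, 0, 0]], [[0, 0, 0.1], [0, 0, 0]], [[0, 0, 0], [0, 0, 0]], [[0, 0, 0], [0, 0, 0]]]'

```text
time_s: 4.27
position: [0.4335, 0.1441, 0.0589]
orientation: [[-0.236, 0.972, 0.001], [0.972, 0.236, 0.0], [0.0, 0.001, -1.0]]
wrist_force: [1.1, 0.3, 1.7]
gripper_width: 0.006
finger_force: 0.5
```

>>> carry_out --moves '[[[0, 0, 0.05], [0, 0, 0]], [[0, 0, 0], [0, 0, 0]], [[0, 0, 0], [0, 0, 0]]]'

```text
time_s: 4.52
position: [0.4334, 0.1441, 0.0574]
orientation: [[-0.236, 0.972, 0.001], [0.972, 0.236, 0.0], [0.0, 0.001, -1.0]]
wrist_force: [-1.1, 2.0, 2.4]
gripper_width: 0.003
finger_force: 1.5
```

Run:
```python
from h import *
c=read_camera('side'); a=c['image'][210:320,200:330,::-1]; cv2.imwrite('pics/d.png',cv2.resize(a,None,fx=5,fy=5,interpolation=cv2.INTER_CUBIC)); show()
```

```text
t 4.57 p [0.4334 0.1442 0.0574] trolley xyz mm [162.5  -0.6  57.4] yaw 103.64 zax [ 0.001  0.    -1.   ] F [1.14 3.18 3.09] q7 -0.67 w 0.005
```

View pics/d.png

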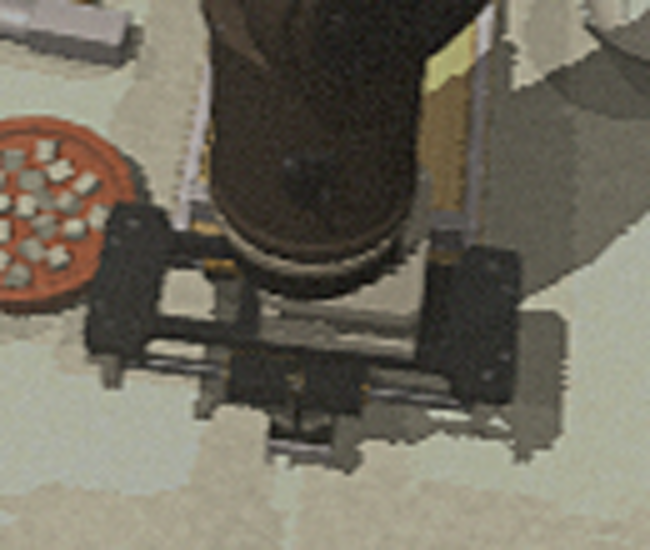

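The gripper hides most of the pedal; only its tip shows, directly below the fingers at (300,450). I'll continue in small force-checked steps.

>>> carry_out --moves '[[[0, 0, 0.05], [0, 0, 0]], [[0, 0, 0.05], [0, 0, 0]]]'

```text
time_s: 4.73
position: [0.4334, 0.1445, 0.0544]
orientation: [[-0.236, 0.972, 0.001], [0.972, 0.236, 0.001], [0.001, 0.001, -1.0]]
wrist_force: [-0.6, 2.7, 5.0]
gripper_width: 0.005
finger_force: 2.5
```

>>> carry_out --moves '[[[0, 0, 0.03], [0, 0, 0]], [[0, 0, 0.03], [0, 0, 0]]]'

```text
time_s: 4.9
position: [0.4333, 0.1446, 0.0526]
orientation: [[-0.236, 0.972, 0.001], [0.972, 0.236, 0.001], [0.001, 0.001, -1.0]]
wrist_force: [0.8, 4.4, 4.9]
gripper_width: 0.002
finger_force: 2.5
```

>>> carry_out --moves '[[[0, 0, 0.03], [0, 0, 0]], [[0, 0, 0.03], [0, 0, 0]]]'

```text
time_s: 5.07
position: [0.4333, 0.1447, 0.0507]
orientation: [[-0.236, 0.972, 0.001], [0.972, 0.236, 0.001], [0.001, 0.001, -1.0]]
wrist_force: [-0.4, 4.7, 5.7]
gripper_width: 0.003
finger_force: 2.9
```

>>> carry_out --moves '[[[0, 0, 0.03], [0, 0, 0]], [[0, 0, 0.03], [0, 0, 0]]]'

```text
time_s: 5.23
position: [0.4333, 0.1447, 0.049]
orientation: [[-0.236, 0.972, 0.001], [0.972, 0.236, 0.001], [0.001, 0.001, -1.0]]
wrist_force: [-0.9, 4.4, 5.7]
gripper_width: 0.003
finger_force: 3.0
```

>>> carry_out --moves '[[[0, 0, 0.03], [0, 0, 0]], [[0, 0, 0.03], [0, 0, 0]]]'

```text
time_s: 5.4
position: [0.4333, 0.1448, 0.0472]
orientation: [[-0.236, 0.972, 0.001], [0.972, 0.236, 0.001], [0.001, 0.001, -1.0]]
wrist_force: [-1.0, 4.8, 5.6]
gripper_width: 0.006
finger_force: 3.0
```

>>> carry_out --moves '[[[0, 0, 0.03], [0, 0, 0]], [[0, 0, 0.03], [0, 0, 0]]]'

```text
time_s: 5.57
position: [0.4333, 0.1449, 0.0456]
orientation: [[-0.237, 0.972, 0.001], [0.972, 0.237, 0.001], [0.001, 0.001, -1.0]]
wrist_force: [-2.4, 4.7, 14.5]
gripper_width: 0.006
finger_force: 7.4
```

>>> carry_out --moves '[[[0, 0, 0], [0, 0, 0]], [[0, 0, 0], [0, 0, 0]]]'

```text
time_s: 5.73
position: [0.4332, 0.1449, 0.0456]
orientation: [[-0.237, 0.972, 0.001], [0.972, 0.237, 0.001], [0.001, 0.001, -1.0]]
wrist_force: [-1.7, 3.9, 9.2]
gripper_width: 0.003
finger_force: 4.7
```

>>> carry_out --moves '[[[0, 0, 0.03], [0, 0, 0]]]'

```text
time_s: 5.82
position: [0.4333, 0.1451, 0.045]
orientation: [[-0.237, 0.972, 0.001], [0.972, 0.237, 0.001], [0.001, 0.001, -1.0]]
wrist_force: [-5.7, 4.8, 19.1]
gripper_width: 0.004
finger_force: 10.0
```

>>> carry_out --moves '[[[0, 0, 0], [0, 0, 0]], [[0, 0, 0], [0, 0, 0]]]'

```text
time_s: 5.98
position: [0.4332, 0.1452, 0.045]
orientation: [[-0.237, 0.972, 0.001], [0.972, 0.237, 0.001], [0.001, 0.001, -1.0]]
wrist_force: [-4.5, 4.9, 13.4]
gripper_width: 0.006
finger_force: 7.3
```

The brake took about 19 N at its peak. I'm letting go and moving behind the block.

>>> carry_out --moves '[[[0, 0, -0.3], [0, 0, 0]], [[0, 0, -0.8], [0, 0, 0]], [[0, 0, -1], [0, 0, 0]], [[0, 0, -0.9], [0, 0, 0]], [[0, 0, 0], [0, 0, 0]], [[0, 0, 0], [0, 0, 0]]]'

```text
time_s: 6.48
position: [0.4336, 0.1432, 0.1354]
orientation: [[-0.235, 0.972, 0.002], [0.972, 0.235, -0.001], [-0.001, 0.002, -1.0]]
wrist_force: [0.2, 0.6, -1.1]
gripper_width: 0.0
finger_force: 0.0
```

>>> carry_out --moves '[[[-1, 0, 0], [0, 0, 0]], [[-1, 0, 0], [0, 0, 0]], [[-1, 0, 0], [0, 0, 0]], [[-1, 0, 0], [0, 0, 0]], [[-1, 0, 0], [0, 0, 0]], [[-1, 0, 0], [0, 0, 0]], [[-1, 0, 0], [0, 0, 0]], [[-1, 0, 0], [0, 0, 0]], [[-1, 0, 0], [0, 0, 0]], [[-1, 0, 0], [0, 0, 0]]]' --hand 0.4

```text
time_s: 7.32
position: [0.5024, -0.1495, 0.1329]
orientation: [[-0.235, 0.972, -0.003], [0.972, 0.235, 0.0], [0.001, -0.003, -1.0]]
wrist_force: [0.6, -0.2, 0.5]
gripper_width: 0.396
finger_force: 0.0
```

>>> carry_out --moves '[[[-1, 0, 0], [0, 0, 0]], [[-1, 0, 0], [0, 0, 0]], [[-1, 0, 0], [0, 0, 0]], [[-0.8, 0, 0], [0, 0, -0.07]], [[0, 0, 0], [0, 0, 0]], [[0, 0, 0], [0, 0, 0]]]'

```text
time_s: 7.82
position: [0.5292, -0.2599, 0.1324]
orientation: [[-0.24, 0.971, -0.003], [0.971, 0.24, 0.001], [0.002, -0.003, -1.0]]
wrist_force: [-0.5, 0.5, 0.4]
gripper_width: 0.4
finger_force: 0.0
```

Run:
```python
from h import *
show()
for n in('side','scene'):
    c=read_camera(n); W=pts(c); v=c['image'].max(2); d=W-O; x=d@U;y=d@V;z=W[...,2]
    m=(v<60)&(x>.13)&(x<.20)&(abs(y)<.04)&(z>.02)&(z<.085); print(n,'tread',m.sum(),[round(float(np.median(q[m]))*1e3,1) for q in (x,y,z)] if m.any() else '')
    m=(z>.089)&(z<.101)&(x>.05)&(x<.09)&(abs(y)<.09); print('bar',np.round(np.percentile(x[m],[2,50,98])*1e3,1))
    cv2.imwrite('pics/%s_e.png'%n,c['image'][:,:,::-1])
```

```text
t 7.82 p [ 0.5292 -0.2599  0.1324] trolley xyz mm [-252.7    4.6  132.4] yaw 103.89 zax [-0.003  0.001 -1.   ] F [-0.45  0.49  0.37] q7 0.26 w 0.4
side tread 152 [165.2, 0.9, 44.1]
bar [63.7 71.7 77. ]
scene tread 139 [166.2, -2.9, 46.2]
bar [66.1 71.9 77.6]
```

>>> carry_out --moves '[[[-0.1, 0.1, 0.8], [0, 0, 0]], [[0, 0, 0.6], [0, 0, 0]], [[0, 0, 0.26], [0, 0, 0]], [[0, 0, 0], [0, 0, 0]]]'

```text
time_s: 8.25
position: [0.5328, -0.2589, 0.0826]
orientation: [[-0.245, 0.97, -0.004], [0.97, 0.245, 0.002], [0.003, -0.003, -1.0]]
wrist_force: [0.6, -0.7, -0.9]
gripper_width: 0.402
finger_force: 0.0
```

>>> carry_out --moves '[[[0.1, 0, 0], [0, 0, 0]], [[0.1, 0, 0], [0, 0, 0]], [[0.1, 0, 0], [0, 0, 0]], [[0.1, 0, 0], [0, 0, 0]], [[0.1, 0, 0], [0, 0, 0]]]'

```text
time_s: 8.67
position: [0.5313, -0.2461, 0.0854]
orientation: [[-0.243, 0.97, 0.002], [0.97, 0.243, -0.001], [-0.002, 0.001, -1.0]]
wrist_force: [3.0, -4.0, -0.8]
gripper_width: 0.402
finger_force: 2.3
```

```bash
python3 -c "
from h import *
show()"
```

```text
t 8.67 p [ 0.5313 -0.2461  0.0854] trolley xyz mm [-239.9   -0.8   85.4] yaw 104.06 zax [ 0.002 -0.001 -1.   ] F [ 2.99 -4.   -0.79] q7 0.2 w 0.402
```

>>> carry_out --moves '[[[0.1, 0, 0.05], [0, 0, 0]], [[0.1, 0, 0.05], [0, 0, 0]], [[0.1, 0, 0], [0, 0, 0]], [[0.1, 0, 0], [0, 0, 0]], [[0.1, 0, 0], [0, 0, 0]], [[0.1, 0, 0], [0, 0, 0]], [[0.1, 0, 0], [0, 0, 0]]]'

```text
time_s: 9.25
position: [0.5278, -0.2284, 0.0832]
orientation: [[-0.241, 0.97, 0.005], [0.97, 0.241, -0.004], [-0.005, 0.004, -1.0]]
wrist_force: [3.4, -9.4, 6.6]
gripper_width: 0.4
finger_force: 4.8
```

```bash
python3 -c "
from h import *
show()"
```

```text
t 9.25 p [ 0.5278 -0.2284  0.0832] trolley xyz mm [-221.8   -1.7   83.2] yaw 103.96 zax [ 0.005 -0.004 -1.   ] F [ 3.37 -9.36  6.64] q7 0.17 w 0.4
```

Run:
```python
from h import *
c=read_camera('scene'); a=c['image'][100:230,170:330,::-1]; b=read_camera('side')['image'][130:240,210:330,::-1]
cv2.imwrite('pics/f.png',np.hstack([cv2.resize(a,(400,325),interpolation=2),cv2.resize(b,(355,325),interpolation=2)])); show()
```

```text
t 9.35 p [ 0.5275 -0.2277  0.0832] trolley xyz mm [-221.1   -1.6   83.2] yaw 103.99 zax [ 0.004 -0.004 -1.   ] F [ 2.48 -6.14  5.86] q7 0.17 w 0.401
```

View pics/f.png

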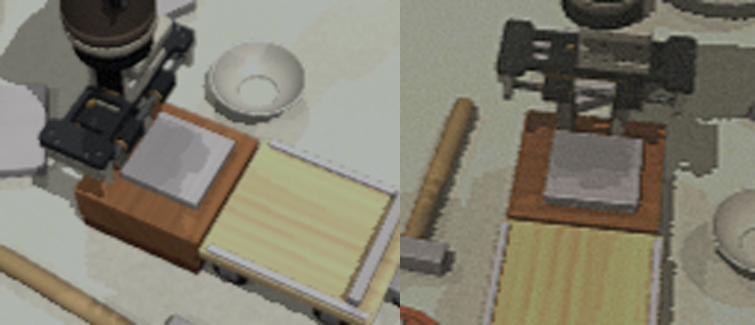

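The views show the fingers flat behind the block: scene half (125,155), side half (595,125). The block has squared up and is sliding. I'll relieve the downward drag and carry on.

>>> carry_out --moves '[[[0.1, 0, -0.05], [0, 0, 0]], [[0.1, 0, 0], [0, 0, 0]], [[0.1, 0, 0], [0, 0, 0]], [[0.1, 0, 0], [0, 0, 0]], [[0.1, 0, 0], [0, 0, 0]], [[0.1, 0, 0], [0, 0, 0]], [[0.1, 0, 0], [0, 0, 0]], [[0.1, 0, 0], [0, 0, 0]]]'

```text
time_s: 10.02
position: [0.5206, -0.2041, 0.0838]
orientation: [[-0.242, 0.97, 0.002], [0.97, 0.242, -0.003], [-0.003, 0.001, -1.0]]
wrist_force: [1.5, -6.4, 2.8]
gripper_width: 0.404
finger_force: 3.7
```

```bash
python3 -c "
from h import *
show()"
```

```text
t 10.02 p [ 0.5206 -0.2041  0.0838] trolley xyz mm [-196.6   -0.6   83.8] yaw 103.99 zax [ 0.002 -0.003 -1.   ] F [ 1.47 -6.41  2.82] q7 0.13 w 0.404
```

>>> carry_out --moves '[[[0.12, 0, 0], [0, 0, 0]], [[0.12, 0, 0], [0, 0, 0]], [[0.12, 0, 0], [0, 0, 0]], [[0.12, 0, 0], [0, 0, 0]], [[0.12, 0, 0], [0, 0, 0]], [[0.12, 0, 0], [0, 0, 0]], [[0.12, 0, 0], [0, 0, 0]], [[0.12, 0, 0], [0, 0, 0]], [[0.12, 0, 0], [0, 0, 0]], [[0.12, 0, 0], [0, 0, 0]]]'

```text
time_s: 10.85
position: [0.5119, -0.1692, 0.0838]
orientation: [[-0.242, 0.97, 0.002], [0.97, 0.242, -0.003], [-0.003, 0.001, -1.0]]
wrist_force: [1.4, -7.8, 2.4]
gripper_width: 0.402
finger_force: 3.8
```

>>> carry_out --moves '[[[0.12, 0, 0], [0, 0, 0]], [[0.12, 0, 0], [0, 0, 0]], [[0.12, 0, 0], [0, 0, 0]], [[0.12, 0, 0], [0, 0, 0]], [[0.12, 0, 0], [0, 0, 0]], [[0.12, 0, 0], [0, 0, 0]], [[0.12, 0, 0], [0, 0, 0]], [[0.12, 0, 0], [0, 0, 0]], [[0.12, 0, 0], [0, 0, 0]], [[0.12, 0, 0], [0, 0, 0]]]'

```text
time_s: 11.68
position: [0.5032, -0.1342, 0.0839]
orientation: [[-0.242, 0.97, 0.002], [0.97, 0.242, -0.003], [-0.003, 0.002, -1.0]]
wrist_force: [1.5, -7.1, 3.8]
gripper_width: 0.398
finger_force: 3.7
```

```bash
python3 -c "
from h import *
show()
for n in('side','scene'):
    c=read_camera(n); W=pts(c); d=W-O; x=d@U;y=d@V;z=W[...,2]
    m=(z>.089)&(z<.101)&(x>.05)&(x<.09)&(abs(y)<.09); print('bar',np.round(np.percentile(x[m],[2,50,98])*1e3,1))
"
```

```text
t 11.68 p [ 0.5032 -0.1342  0.0839] trolley xyz mm [-124.5   -0.7   83.9] yaw 103.98 zax [ 0.002 -0.003 -1.   ] F [ 1.51 -7.07  3.78] q7 -0.0 w 0.398
bar [63.8 71.8 77.2]
bar [66.  71.9 77.8]
```

>>> carry_out --moves '[[[0.12, 0, 0], [0, 0, 0]], [[0.12, 0, 0], [0, 0, 0]], [[0.12, 0, 0], [0, 0, 0]], [[0.12, 0, 0], [0, 0, 0]], [[0.12, 0, 0], [0, 0, 0]], [[0.12, 0, 0], [0, 0, 0]], [[0.12, 0, 0], [0, 0, 0]], [[0.12, 0, 0], [0, 0, 0]], [[0.12, 0, 0], [0, 0, 0]], [[0.12, 0, 0], [0, 0, 0]]]'

```text
time_s: 12.62
position: [0.494, -0.0989, 0.0835]
orientation: [[-0.242, 0.97, 0.001], [0.97, 0.242, -0.002], [-0.002, 0.001, -1.0]]
wrist_force: [2.8, -7.0, 1.9]
gripper_width: 0.402
finger_force: 3.6
```

>>> carry_out --moves '[[[0.12, 0, 0], [0, 0, 0]], [[0.12, 0, 0], [0, 0, 0]], [[0.12, 0, 0], [0, 0, 0]], [[0.12, 0, 0], [0, 0, 0]], [[0.12, 0, 0], [0, 0, 0]], [[0.12, 0, 0], [0, 0, 0]], [[0.12, 0, 0], [0, 0, 0]], [[0.12, 0, 0], [0, 0, 0]]]'

```text
time_s: 13.28
position: [0.487, -0.071, 0.0835]
orientation: [[-0.242, 0.97, 0.001], [0.97, 0.242, -0.002], [-0.002, 0.001, -1.0]]
wrist_force: [1.4, -7.8, 2.6]
gripper_width: 0.398
finger_force: 3.7
```

```bash
cat >> h.py <<'E'
def look(name=None):
    show()
    for n in('side','scene'):
        c=read_camera(n); W=pts(c); d=W-O; x=d@U;y=d@V;z=W[...,2]; im=c['image']; hsv=cv2.cvtColor(im,cv2.COLOR_RGB2HSV)
        m=(z>.089)&(z<.101)&(x>.05)&(x<.09)&(abs(y)<.09); o=[n,'bar',np.round(np.percentile(x[m],[2,50,98])*1e3,1)]
        m=(im.max(2)<60)&(x>.13)&(x<.20)&(abs(y)<.04)&(z>.02)&(z<.095)
        if m.sum()>20: o+=['tread',m.sum(),[round(float(np.median(q[m]))*1e3,1) for q in (x,y,z)]]
        m=(hsv[...,1]<70)&(x>-.06)&(x<.062)&(abs(y)<.062)&(z>.083)&(z<.096)
        if m.sum()>50:
            q=cv2.minAreaRect((np.stack([x[m],y[m]],1)*1000).astype(np.float32)); o+=['blk',m.sum(),np.round(q[0],1),np.round(q[1],1),round(q[2],2),'front',np.round(np.percentile(x[m],98)*1e3,1)]
        print(*o)
        if name: cv2.imwrite('pics/%s_%s.png'%(n,name),im[:,:,::-1])
E
python3 -c "
from h import *
look()"
```

```text
t 13.28 p [ 0.487  -0.071   0.0835] trolley xyz mm [-59.3  -0.3  83.5] yaw 103.99 zax [ 0.001 -0.002 -1.   ] F [ 1.36 -7.76  2.64] q7 -0.13 w 0.398
side bar [64.5 72.1 77.4] tread 146 [166.4, 0.3, 44.0] blk 993 [-1.8  7.9] [95.8 91.3] 0.52 front 44.2
scene bar [66.6 72.7 78.3] tread 133 [166.8, -2.6, 46.6] blk 1033 [3.7 6.9] [87.4 94.7] 0.1 front 46.5
```

>>> carry_out --moves '[[[0.1, 0, 0], [0, 0, 0]], [[0.1, 0, 0], [0, 0, 0]], [[0.1, 0, 0], [0, 0, 0]], [[0.1, 0, 0], [0, 0, 0]], [[0.1, 0, 0], [0, 0, 0]]]'

```text
time_s: 13.8
position: [0.4833, -0.0564, 0.0834]
orientation: [[-0.242, 0.97, 0.001], [0.97, 0.242, -0.002], [-0.002, 0.0, -1.0]]
wrist_force: [1.6, -7.2, 3.5]
gripper_width: 0.402
finger_force: 3.9
```

>>> carry_out --moves '[[[0.05, 0, 0], [0, 0, 0]], [[0.05, 0, 0], [0, 0, 0]]]'

```text
time_s: 13.97
position: [0.4826, -0.0534, 0.0835]
orientation: [[-0.242, 0.97, 0.001], [0.97, 0.242, -0.002], [-0.002, 0.0, -1.0]]
wrist_force: [1.9, -6.5, 3.1]
gripper_width: 0.4
finger_force: 3.9
```

>>> carry_out --moves '[[[0.03, 0, 0], [0, 0, 0]], [[0.03, 0, 0], [0, 0, 0]]]'

```text
time_s: 14.13
position: [0.4821, -0.0518, 0.0834]
orientation: [[-0.242, 0.97, 0.001], [0.97, 0.242, -0.002], [-0.002, 0.0, -1.0]]
wrist_force: [2.0, -8.5, 3.6]
gripper_width: 0.395
finger_force: 3.9
```

Now at x ≈ -39.5 mm. I'll use 0.6–0.9 mm steps until the force rises.

>>> carry_out --moves '[[[0.03, 0, 0], [0, 0, 0]], [[0, 0, 0], [0, 0, 0]]]'

```text
time_s: 14.3
position: [0.482, -0.0514, 0.0835]
orientation: [[-0.242, 0.97, 0.001], [0.97, 0.242, -0.003], [-0.003, 0.0, -1.0]]
wrist_force: [2.6, -9.9, 3.1]
gripper_width: 0.402
finger_force: 4.6
```

>>> carry_out --moves '[[[0.03, 0, 0], [0, 0, 0]], [[0, 0, 0], [0, 0, 0]]]'

```text
time_s: 14.47
position: [0.4819, -0.0511, 0.0835]
orientation: [[-0.241, 0.97, 0.001], [0.97, 0.241, -0.003], [-0.003, 0.0, -1.0]]
wrist_force: [1.7, -10.3, 2.2]
gripper_width: 0.398
finger_force: 5.3
```

>>> carry_out --moves '[[[0.02, 0, 0], [0, 0, 0]], [[0, 0, 0], [0, 0, 0]]]'

```text
time_s: 14.63
position: [0.4819, -0.0509, 0.0835]
orientation: [[-0.241, 0.971, 0.001], [0.971, 0.241, -0.004], [-0.004, 0.0, -1.0]]
wrist_force: [3.5, -10.5, 2.6]
gripper_width: 0.394
finger_force: 6.1
```

```bash
python3 -c "
from h import *
look('g')
import cv2
a=cv2.imread('pics/scene_g.png')[130:240,220:370]; cv2.imwrite('pics/g.png',cv2.resize(a,(780,572),interpolation=2))"
```

```text
t 14.63 p [ 0.4819 -0.0509  0.0835] trolley xyz mm [-38.5  -0.2  83.5] yaw 103.94 zax [ 0.001 -0.004 -1.   ] F [  3.49 -10.49   2.64] q7 -0.17 w 0.394
side bar [51.6 71.4 78.2] tread 148 [167.2, 0.9, 44.3] blk 948 [15.9  8. ] [91.9 91.5] 0.06 front 59.4
scene bar [50.5 68.4 78.8] tread 132 [167.1, -3.6, 46.5] blk 946 [22.1  6.3] [79.7 93.3] 0.02 front 60.5
```

View pics/g.png

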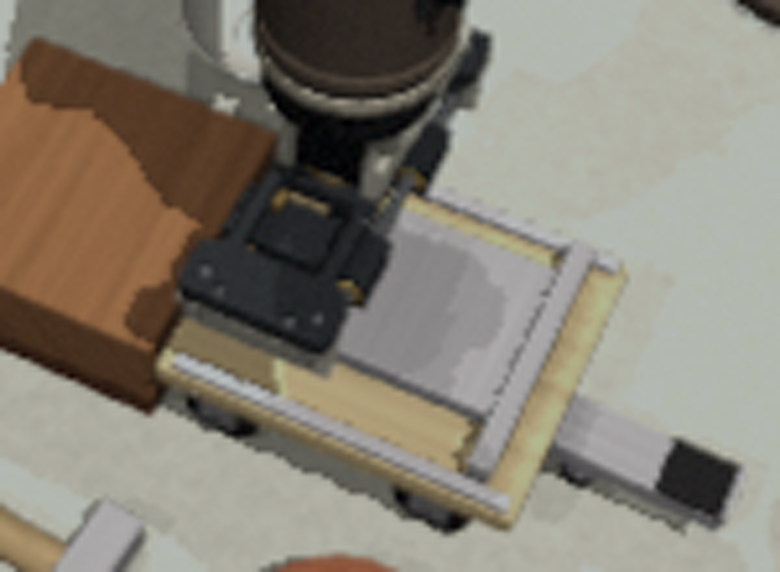

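The block (at (460,320)) lies flush against the end bar (at (530,360)), with no deck showing between them. I'll press slightly harder to confirm.

>>> carry_out --moves '[[[0.04, 0, 0], [0, 0, 0]], [[0.04, 0, 0], [0, 0, 0]], [[0, 0, 0], [0, 0, 0]], [[0, 0, 0], [0, 0, 0]]]'

```text
time_s: 15.07
position: [0.4811, -0.0478, 0.0834]
orientation: [[-0.241, 0.97, 0.001], [0.97, 0.241, -0.003], [-0.003, 0.0, -1.0]]
wrist_force: [1.7, -8.7, 3.2]
gripper_width: 0.398
finger_force: 4.7
```

>>> carry_out --moves '[[[0.03, 0, 0], [0, 0, 0]], [[0, 0, 0], [0, 0, 0]], [[0, 0, 0], [0, 0, 0]]]'

```text
time_s: 15.32
position: [0.481, -0.0473, 0.0835]
orientation: [[-0.241, 0.97, 0.001], [0.97, 0.241, -0.003], [-0.003, 0.0, -1.0]]
wrist_force: [3.1, -8.9, 3.0]
gripper_width: 0.401
finger_force: 5.3
```

```bash
cat >> h.py <<'E'
def tro():
    o=[]
    for n in('side','scene'):
        c=read_camera(n); W=pts(c); d=W-O; x=d@U;y=d@V;z=W[...,2]; im=c['image']
        m=(z>.091)&(z<.101)&(x>.062)&(x<.1)&(abs(y)<.068); a=np.percentile(x[m],98)
        m=(im.max(2)<60)&(x>.13)&(x<.20)&(abs(y)<.04)&(z>.02)&(z<.095)
        k=(z>.068)&(z<.082)&(x>.08)&(x<.13)&(abs(y)<.075)
        e=[np.percentile(x[k&(abs(y-t)<.004)],97)*1e3 for t in (-.06,-.045,-.03,.03,.045,.06) if (k&(abs(y-t)<.004)).sum()>5]
        o+=[n,round(a*1e3,1),'tread med/max x',[round(float(q)*1e3,1) for q in (np.median(x[m]),np.percentile(x[m],98))],'deck end',round(float(np.median(e)),1)]
    print(*o)
E
python3 - <<'E'
from h import *
show(); tro(); look()
for f in ('scene0','side0'):
    c=dict(np.load(f+'.npz')); W=pts(c); d=W-O; x=d@U;y=d@V;z=W[...,2]
    k=(z>.068)&(z<.082)&(x>.08)&(x<.13)&(abs(y)<.075)
    print(f,[round(np.percentile(x[k&(abs(y-t)<.004)],97)*1e3,1) for t in (-.06,-.045,-.03,.03,.045,.06) if (k&(abs(y-t)<.004)).sum()>5])
E
```

```text
t 15.32 p [ 0.481  -0.0473  0.0835] trolley xyz mm [-34.8  -0.2  83.5] yaw 103.96 zax [ 0.001 -0.003 -1.   ] F [ 3.07 -8.89  2.99] q7 -0.18 w 0.401
side 81.9 tread med/max x [170.8, 186.2] deck end 99.2 scene 82.5 tread med/max x [171.0, 186.5] deck end 99.9
t 15.42 p [ 0.4809 -0.0473  0.0834] trolley xyz mm [-34.7  -0.2  83.4] yaw 103.96 zax [ 0.001 -0.003 -1.   ] F [  2.83 -10.11   3.51] q7 -0.18 w 0.404
side bar [52.1 74.6 81.8] tread 146 [170.9, 0.6, 44.3] blk 921 [18.  8.] [87.9 91.6] 0.06 front 60.5
scene bar [50.8 70.9 82.6] tread 134 [171.4, -3.6, 46.3] blk 898 [24.   6.7] [76.  93.4] 0.22 front 60.6
scene0 [np.float64(94.7), np.float64(94.3), np.float64(94.6), np.float64(94.3), np.float64(94.2), np.float64(94.0)]
side0 [np.float64(93.6), np.float64(93.9), np.float64(93.4), np.float64(93.7), np.float64(92.8), np.float64(93.3)]
```

The trolley crept about 5 mm, so the block is home against the bar and the brake began to slip. I'll stop pushing and back off.

>>> carry_out --moves '[[[-0.1, 0, 0], [0, 0, 0]], [[-0.2, 0, 0], [0, 0, 0]], [[-0.4, 0, 0], [0, 0, 0]], [[0, 0, -0.5], [0, 0, 0]], [[0, 0, -0.8], [0, 0, 0]], [[0, 0, -0.5], [0, 0, 0]], [[0, 0, 0], [0, 0, 0]]]'

```text
time_s: 16.1
position: [0.4872, -0.0656, 0.1396]
orientation: [[-0.243, 0.97, 0.004], [0.97, 0.243, -0.0], [-0.001, 0.004, -1.0]]
wrist_force: [0.4, -0.4, 0.1]
gripper_width: 0.397
finger_force: 0.0
```

```bash
python3 -c "
from h import *
look();tro()"
```

```text
t 16.1 p [ 0.4872 -0.0656  0.1396] trolley xyz mm [-54.   -1.8 139.6] yaw 104.05 zax [ 0.004 -0.    -1.   ] F [ 0.4  -0.35  0.14] q7 -0.06 w 0.397
side bar [51.4 74.3 81.5] tread 145 [170.4, 0.2, 44.1] blk 910 [19.6  8.2] [84.9 91.7] 0.37 front 60.4
scene bar [50.9 70.9 82.3] tread 137 [170.6, -2.8, 46.5] blk 1032 [20.1  6.7] [83.5 94.2] 0.08 front 60.6
side 81.4 tread med/max x [170.2, 185.3] deck end 98.6 scene 82.4 tread med/max x [170.7, 185.9] deck end 99.8
```

>>> carry_out --moves '[[[1, 0, 0], [0, 0, 0]], [[1, 0, 0], [0, 0, 0]], [[1, 0, 0], [0, 0, 0]], [[1, 0, 0], [0, 0, 0]], [[1, 0, 0], [0, 0, 0]], [[1, 0, 0], [0, 0, 0]], [[1, 0, 0], [0, 0, 0]], [[0.4, 0, 0], [0, 0, 0]], [[0, 0, 0], [0, 0, 0]], [[0, 0, 0], [0, 0, 0]]]' --hand 0.75

```text
time_s: 17.13
position: [0.4309, 0.1501, 0.1363]
orientation: [[-0.245, 0.97, -0.001], [0.97, 0.245, -0.001], [-0.0, -0.002, -1.0]]
wrist_force: [0.3, -0.9, -0.2]
gripper_width: 0.748
finger_force: 0.0
```

```bash
python3 -c "
from h import *
show()"
```

```text
t 17.13 p [0.4309 0.1501 0.1363] trolley xyz mm [168.9   0.4 136.3] yaw 104.19 zax [-0.001 -0.001 -1.   ] F [ 0.33 -0.87 -0.17] q7 -0.55 w 0.748
```

>>> carry_out --moves '[[[0.03, 0.04, 0.8], [0, 0, 0]], [[0, 0, 0.8], [0, 0, 0]], [[0, 0, 0.8], [0, 0, 0]], [[0, 0, 0.8], [0, 0, 0]], [[0, 0, 0.4], [0, 0, 0]], [[0, 0, 0.2], [0, 0, 0]], [[0, 0, 0], [0, 0, 0]]]'

```text
time_s: 17.72
position: [0.4318, 0.1496, 0.0216]
orientation: [[-0.242, 0.97, -0.003], [0.97, 0.242, -0.001], [-0.001, -0.003, -1.0]]
wrist_force: [0.0, -0.0, -0.6]
gripper_width: 0.754
finger_force: 0.0
```

>>> carry_out --moves '[[[0, 0, 0], [0, 0, 0]], [[0, 0, 0], [0, 0, 0]], [[0, 0, 0], [0, 0, 0]], [[0, 0, 0], [0, 0, 0]], [[0, 0, 0], [0, 0, 0]], [[0, 0, 0], [0, 0, 0]], [[0, 0, 0], [0, 0, 0]], [[0, 0, 0], [0, 0, 0]]]' --hand 0.2 --grip_force 15

```text
time_s: 18.38
position: [0.4301, 0.1504, 0.0229]
orientation: [[-0.244, 0.97, -0.003], [0.97, 0.244, -0.002], [-0.001, -0.004, -1.0]]
wrist_force: [-7.7, -1.7, 8.7]
gripper_width: 0.347
finger_force: 15.0
```

```bash
python3 -c "
from h import *
show()"
```

```text
t 18.38 p [0.4301 0.1504 0.0229] trolley xyz mm [169.4   1.2  22.9] yaw 104.1 zax [-0.003 -0.002 -1.   ] F [-7.71 -1.68  8.68] q7 -0.74 w 0.347
```

>>> carry_out --moves '[[[0, -0.06, -0.05], [0, 0, 0]], [[0, 0, -0.1], [0, 0, 0]], [[0, 0, -0.1], [0, 0, 0]], [[0, 0, -0.1], [0, 0, 0]], [[-0.01, 0, -0.1], [0, 0, 0]], [[-0.01, 0, -0.1], [0, 0, 0]]]'

```text
time_s: 18.88
position: [0.4301, 0.15, 0.0395]
orientation: [[-0.243, 0.97, -0.001], [0.97, 0.243, -0.0], [-0.0, -0.001, -1.0]]
wrist_force: [-1.9, 0.4, -10.2]
gripper_width: 0.351
finger_force: 15.0
```

```bash
python3 -c "
from h import *
show();tro()"
```

```text
t 18.88 p [0.4301 0.15   0.0395] trolley xyz mm [168.9   1.2  39.5] yaw 104.07 zax [-0.001 -0.    -1.   ] F [ -1.88   0.4  -10.2 ] q7 -0.71 w 0.351
side 81.1 tread med/max x [174.6, 185.6] deck end 98.4 scene 82.0 tread med/max x [175.5, 182.0] deck end 99.2
```

>>> carry_out --moves '[[[-0.02, 0, -0.1], [0, 0, 0]], [[-0.03, 0, -0.1], [0, 0, 0]], [[-0.04, 0, -0.1], [0, 0, 0]], [[-0.04, 0, -0.1], [0, 0, 0]], [[-0.05, 0, -0.08], [0, 0, 0]], [[0, 0, 0], [0, 0, 0]]]'

```text
time_s: 19.48
position: [0.4317, 0.1441, 0.0543]
orientation: [[-0.243, 0.97, -0.001], [0.97, 0.243, -0.001], [-0.001, -0.001, -1.0]]
wrist_force: [-8.1, -2.6, -0.9]
gripper_width: 0.349
finger_force: 15.0
```

>>> carry_out --moves '[[[0, 0, -0.06], [0, 0, 0]], [[0, 0, 0], [0, 0, 0]]]'

```text
time_s: 19.65
position: [0.4317, 0.1441, 0.0559]
orientation: [[-0.243, 0.97, -0.001], [0.97, 0.243, -0.001], [-0.001, -0.001, -1.0]]
wrist_force: [-6.0, -2.8, -4.7]
gripper_width: 0.348
finger_force: 15.0
```

```bash
python3 -c "
from h import *
show();tro()"
```

```text
t 19.65 p [0.4317 0.1441 0.0559] trolley xyz mm [162.8   1.1  55.9] yaw 104.04 zax [-0.001 -0.001 -1.   ] F [-6.02 -2.83 -4.67] q7 -0.67 w 0.348
side 78.0 tread med/max x [168.1, 177.5] deck end nan scene 78.9 tread med/max x [164.3, 169.6] deck end 96.3
  return _methods._mean(a, axis=axis, dtype=dtype,
  ret = ret.dtype.type(ret / rcount)
```

>>> carry_out --moves '[[[0, 0, -0.05], [0, 0, 0]], [[0, 0, 0], [0, 0, 0]]]'

```text
time_s: 19.92
position: [0.4317, 0.1441, 0.0573]
orientation: [[-0.243, 0.97, -0.001], [0.97, 0.243, -0.001], [-0.001, -0.001, -1.0]]
wrist_force: [-5.8, -1.4, -5.8]
gripper_width: 0.347
finger_force: 15.0
```

>>> carry_out --moves '[[[0, 0, -0.05], [0, 0, 0]], [[0, 0, 0], [0, 0, 0]]]'

```text
time_s: 20.08
position: [0.4317, 0.1442, 0.0588]
orientation: [[-0.243, 0.97, -0.001], [0.97, 0.243, -0.001], [-0.001, -0.001, -1.0]]
wrist_force: [-6.5, -2.8, -7.0]
gripper_width: 0.345
finger_force: 15.0
```

Run:
```python
from h import *
show()
for n in('side','scene'):
    c=read_camera(n); W=pts(c); d=W-O; x=d@U;y=d@V;z=W[...,2]; 
    for a,b in ((.105,.115),(.12,.13),(.135,.145),(.15,.16),(.165,.175)):
        m=(x>a)&(x<b)&(abs(y)<.01)&(z<.095); m0=m&(z>.03)
        c0=dict(np.load(n+'0.npz')); W0=pts(c0);d0=W0-O;k=(d0@U>a)&(d0@U<b)&(abs(d0@V)<.01)&(W0[...,2]>.03)
        print(n,a,m0.sum(),np.round(np.median(z[m0])*1e3,1) if m0.any() else '', 'start',np.round(np.median(W0[...,2][k])*1e3,1))
```

```text
t 20.08 p [0.4317 0.1442 0.0588] trolley xyz mm [163.    1.1  58.8] yaw 104.04 zax [-0.001 -0.001 -1.   ] F [-6.5  -2.83 -7.05] q7 -0.67 w 0.345
side 0.105 0  start 56.4
side 0.12 0  start 61.5
side 0.135 8 66.3 start 66.4
side 0.15 3 74.0 start 74.2
side 0.165 24 79.5 start 78.6
scene 0.105 27 57.6 start 57.7
scene 0.12 27 62.5 start 61.6
scene 0.135 0  start 66.9
scene 0.15 0  start 75.0
scene 0.165 0  start 79.9
```

The pedal heights match the fully-up picture. I'll release and clear away.

>>> carry_out --moves '[[[0, -0.05, 0.02], [0, 0, 0]], [[0, 0, 0], [0, 0, 0]]]'

```text
time_s: 20.35
position: [0.4315, 0.1448, 0.0588]
orientation: [[-0.243, 0.97, 0.002], [0.97, 0.243, 0.0], [-0.0, 0.002, -1.0]]
wrist_force: [-2.6, -1.6, -2.8]
gripper_width: 0.346
finger_force: 15.0
```

>>> carry_out --moves '[[[0, 0, 0], [0, 0, 0]], [[0, 0, 0], [0, 0, 0]], [[0, 0, 0], [0, 0, 0]], [[0, 0, 0], [0, 0, 0]], [[0, 0, 0], [0, 0, 0]], [[0, 0, -0.3], [0, 0, 0]], [[0, 0, -0.8], [0, 0, 0]], [[0, 0, -0.9], [0, 0, 0]], [[0, 0, -0.9], [0, 0, 0]], [[0, 0, -0.9], [0, 0, 0]]]' --hand 0.8

```text
time_s: 21.18
position: [0.4303, 0.1449, 0.1739]
orientation: [[-0.244, 0.97, -0.0], [0.97, 0.244, 0.0], [0.0, -0.0, -1.0]]
wrist_force: [-0.3, -0.8, 0.3]
gripper_width: 0.801
finger_force: 0.0
```

>>> carry_out --moves '[[[1, 0, -0.3], [0, 0, 0]], [[1, 0, -0.3], [0, 0, 0]], [[1, 0, -0.3], [0, 0, 0]], [[1, 0, 0], [0, 0, 0]], [[0, 0, 0], [0, 0, 0]], [[0, 0, 0], [0, 0, 0]], [[0, 0, 0], [0, 0, 0]]]'

```text
time_s: 21.77
position: [0.4014, 0.2606, 0.1992]
orientation: [[-0.244, 0.97, -0.0], [0.97, 0.244, -0.001], [-0.001, -0.0, -1.0]]
wrist_force: [-0.3, -1.2, -0.1]
gripper_width: 0.802
finger_force: 0.0
```

```bash
python3 -c "
from h import *
look('z');tro()
import cv2
a=cv2.imread('pics/scene_z.png')[120:250,190:390]; cv2.imwrite('pics/z.png',cv2.resize(a,(800,520),interpolation=2))"
```

```text
t 21.77 p [0.4014 0.2606 0.1992] trolley xyz mm [283.2   2.2 199.2] yaw 104.09 zax [-0.    -0.001 -1.   ] F [-0.28 -1.2  -0.14] q7 -0.73 w 0.802
side bar [62.5 71.2 78.7]
scene bar [50.4 69.6 80.2] tread 173 [162.9, -3.8, 78.3] blk 1053 [19.2  6.4] [85.6 93.4] 0.11 front 60.3
  return _methods._mean(a, axis=axis, dtype=dtype,
  ret = ret.dtype.type(ret / rcount)
Traceback (most recent call last):
  File "h.py", line 35, in tro
    o+=[n,round(a*1e3,1),'tread med/max x',[round(float(q)*1e3,1) for q in (np.median(x[m]),np.percentile(x[m],98))],'deck end',round(float(np.median(e)),1)]
                                                                                            ~~~~~~~~~~~~~^^^^^^^^^
IndexError: index -1 is out of bounds for axis 0 with size 0
```

```bash
python3 -c "
from h import *
a=cv2.imread('pics/scene_z.png')[120:250,190:390]; cv2.imwrite('pics/z.png',cv2.resize(a,(800,520),interpolation=2))
for n in ['scene']:
    c=read_camera(n); W=pts(c); d=W-O; x=d@U;y=d@V;z=W[...,2];S=cv2.cvtColor(c['image'],cv2.COLOR_RGB2HSV)[...,1]
    for t in (-.03,-.01,.01,.03):
        m=(abs(y-t)<.006)&(z>.083)&(z<.0945)&(x<.06)&(x>-.06)&(S<70); b=(abs(y-t)<.006)&(z>.0935)&(x>.06)&(x<.09); print(t,'rear',np.round(np.percentile(x[m],3)*1e3,1),'bar far',np.round(np.percentile(x[b],97)*1e3,1))
"
```

```text
-0.03 rear -20.6 bar far 80.0
-0.01 rear -21.0 bar far 79.5
0.01 rear -19.5 bar far 79.9
0.03 rear -20.9 bar far 79.6
```

View pics/z.png

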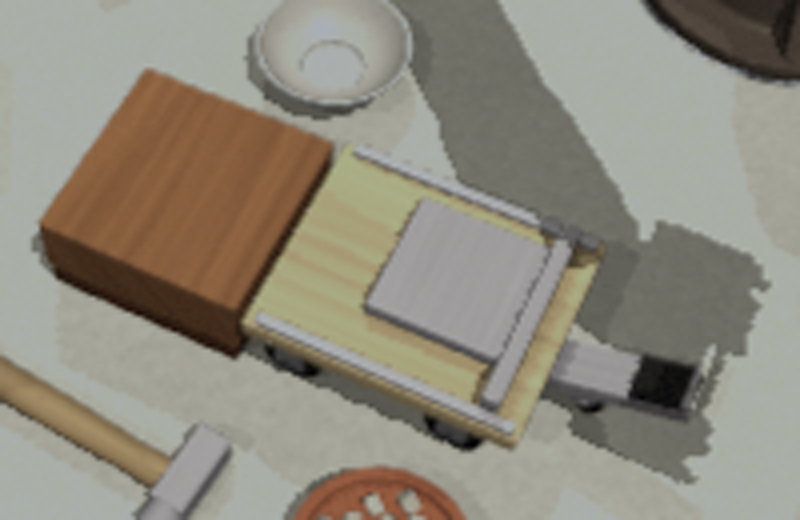

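The block (at (465,280)) sits square against the end bar (at (530,325)). The pedal is up with its tread at (663,380), the trolley is within about 3 mm of its start, and the arm is clear.

```bash
python3 -c "
from h import *
print(workorder.close_job())"
```

```text
the job is handed in; nothing more can be done
None
```

I handed the job in at about 22 s. The brake was set at a 19 N peak, the block slid home square against the end bar, and the pedal was flicked back up. The trolley crept about 5 mm under the final push and now stands about 3 mm from its start, and the hammer, pan and bowl were not touched. No verdict came back.

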